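# Load a turned blank up the gutter and close the keeper

## Robot

A 7-joint arm with a two-finger parallel gripper is mounted at the origin on the work surface. World frame = base frame: x ahead of the robot, y to its left, z up, the work surface at z = 0. Lengths are in m, angles in rad, forces in N, time in s.
With the tool pointing down it reaches from about 0.35 to 0.9 m from the base axis. Payload 7.2 kg.
Tool frame: the origin (TCP) lies midway between the tips of the shut fingers; the grasp point (between the pads) lies 19 mm behind it (bot.hold_point_z is the distance from the TCP to the grasp point, in m); z points along the fingers, y is the direction in which the jaws open and shut (so a half turn about z gives the same grasp; the last joint's range is limited). The gripper opens to 88 mm and grips with 3 to 60 N. Pads are 20 mm wide; open, the fingers measure 115 mm over their backs; the gripper's body (75 mm by 178 mm) begins 61 mm behind the grasp point.
Start: joints at [1.069, 0.411, -0.013, 1.596, 0.006, 1.134, -0.082], TCP at [0.263, -0.567, 0.223] pointing down, gripper open.
Joint ranges: [-2.95, 2.95], [-0.29, 1.99], [-1.47, 1.44], [0.14, 2.54], [-1.03, 4.17], [0.13, 1.85], [-2.86, 2.86]. Speed limits (rad/s): [2.39, 2.39, 3.01, 3.01, 3.14, 3.14, 3.14].

## Interface

Orientations are given as a unit quaternion [x, y, z, w].
In Python, from plant import bot gives the robot as it stands. The module is installed in compiled form; this text tells all that it offers.
- The arm moves only by the shell command python3 -m crank 'ROWS' [FORCE]. ROWS is JSON, a list of rows, each a list of 7 numbers: the turn, a rotation vector about the world's x, y, z as a fraction of full scale, then the shift along the world's x, y, z as a fraction of full scale, then the opening, from 0 (shut) to 1 (fully open). In form: [[rx, ry, rz, dx, dy, dz, fingers], ...]. A call has 1 to 12 rows; each row shifts and turns the commanded pose from where the row before left it; what a row does not reach is not made up. Full scale, the value 1, is 60 mm for a shift and 5 degrees for a turn. A row lasts 1/8 s, in which the tool goes at most 62.5 mm and 10.7 degrees, less where a joint would pass 70% of its speed; a pose out of reach is approached as far as the arm can. A call with a number of a shift or a turn outside -1 to 1 is refused whole. A call with a gripper value outside its range is refused whole. The fingers move at their own pace and stop on an object; FORCE is the grip in N (left out, the last holds). Time passes only in rows, so rows that do not move let the fingers close. It gives the time, the measured TCP pose, the force and the opening at its end, in the units of the state.
- bot.state(): the state, without advancing time (a new reading comes with each control period).
- bot.get_image(name): name is "scene" or "top" or "wrist"; returns a dict with "frame" (384x512x3 uint8, red, green, blue), "z_map" (384x512 float32, m along the optical axis (not along the pixel's ray), 0 where there is no reading), "K" (3x3 intrinsics, pixels), "position" and "rotation" of the camera in the world. Camera axes: x right, y up, looking along -z (the intrinsics and any distortion apply to the point x, -y, -z); pixel columns grow to the right and rows downward; lengths in m; the calibration is good to about 2 mm. The wrist camera is an equidistant fisheye: a pixel r from the principal point sees the ray r / f radians off the axis. A picture is of the moment at which its call begins.
- bot.finish_job(): hands the job in, once; it reports no verdict.
Trained networks look in the newest picture that a camera, given by its name, has taken for a name from the list of things; names that differ only in an ending like _2 or _b are one class to them, and where a whole thing is asked for, a point or a joint stands for the part that bears it (a point fixed in the world has none). Each returns a list of dicts, best first, with "confidence" (0 to 1); they miss things now and then, are a little off and sometimes report something else, mostly with a low value. They report only what shows in the picture. A call takes as long as a camera call. They do not tell look-alikes from the thing itself.
- bot.look_for(camera, thing): "extent" ([left, top, right, bottom] in pixels, round what is visible of it).
- bot.pinpoint(camera, thing): "location" ([row, column] in pixels: a listed point, or the origin of a listed thing).
The state is a dict: "time": time; "joint_positions": joint angles; "qd": joint speeds; "joint_efforts": joint torques, N m; "eef_pos": TCP position; "tool_rot": TCP orientation; "ft_force": force on the tool from outside, world axes, zero at the start; "torque": the same for the moment, N m; "opening": finger opening in m.
Only numpy, scipy, OpenCV 4.12 (cv2) and the standard library are available. Lean on these libraries where they do the work, as an engineer would, in place of code of your own. Each camera call takes 0.05 s, during which the arm holds its last target.

## Task

With the fingertips, roll the red-banded beech blank up the sloped gutter until it drops over the ridge into the pocket, up against the stop block, and stays there; then push the brass peg so that the keeper arm swings fully round and lies straight across the gutter behind the blank. Only push: do not pinch the blank, lift it or send it flying, and leave everything else on the bench where it is.

Things in the scene. Friction and masses are not known exactly. Their poses are not given: they have to be found in the camera images.
- gutter: Plywood gutter of a drilling jig, 280 x 106 mm, fixed to the bench. Origin: centre of its underside, on the bench top. x runs uphill along it, z up. Along x, height above the bench: end lip -140 to -130 mm, top 28 mm; level landing to -45 mm, floor 20 mm; even slope to 75 mm, floor 20 to 41 mm. Side walls: inner faces at y = -43 and 43 mm, tops 14 mm above the floor.
- ridge (a point): The sharp ridge at the top of the slope, on the centre line at x = 75 mm, 41 mm above the bench. Beyond it lies a level pocket, floor 36 mm above the bench, 43 mm long, up to the upright face of the dark wood stop block (x = 118 to 140 mm, top 86 mm above the bench). Axes as the gutter's.
- seat (a point): Where the blank's centre is when it lies in the pocket against the stop block (within about 1 mm): on the gutter's centre line at x = 91 mm, 62 mm above the bench. Axes as the gutter's.
- blank: Turned beech blank with two red bands: a cylinder 52 mm in diameter, 80 mm long, about 0.13 kg, lying across the gutter on its landing and free to roll like a wheel. Origin: its centre. y is the cylinder's axis; x and z turn as it rolls. Let go on the slope it rolls back down; past the ridge it drops about 5 mm into the pocket.
- keeper (a joint): Angle (rad) of the keeper, a dark steel arm swinging in a level plane. 0: it points straight downhill along the wall; negative (to -0.5): swung outwards, away from the gutter; it grows as the arm swings inwards, clockwise from above, to its end stop at 1.57, straight across the gutter (pointing to the gutter's +y) just downhill of a seated blank. It stays where left; about 0.6 N at the peg moves it.
- keeper_pivot (a point): On the upright pivot of the keeper, at the gutter's x = 55, y = -56 mm (right-hand wall, looking uphill), at the height of the arm's underside, 55 mm above the bench. The arm is 62 mm long, 12 mm wide and 12 mm thick. Axes as the gutter's.
- keeper_peg (a point): Middle of the top of the upright brass peg near the free end of the keeper arm, 55 mm from the pivot. The peg is 12 mm in diameter, its top 88 mm above the bench, 21 mm above the arm's top. Push against it to swing the keeper. x points from the peg to the pivot, z up.
- spare_blank: Bystander: another beech blank with dark bands, 52 mm in diameter, 80 mm tall, standing on end. Origin: centre of its underside.
- sanding_block: Bystander: wooden sanding block with cork sole, 100 x 60 mm, 34 mm high. Origin: centre of its underside; x along its length.
- plane: Bystander: wooden hand plane, 240 mm long, 62 mm wide, 109 mm high. Origin: centre of its underside; x along its length.
- glue_jar: Bystander: amber jar with yellow lid, 70 mm in diameter, 110 mm high. Origin: centre of its underside.
- awl: Bystander: bench awl with an orange handle, lying on the bench, about 200 mm long. Its x axis runs from handle to point.
- mallet: Bystander: wooden mallet lying on the bench, about 260 mm long. Its x axis runs from handle to head.
Mind the look-alikes: they are no part of the job. Leave any purple or turquoise look-alike of the blank alone.

How it is judged:
On the way, in this order (a step that is already met when the one before it is completed fails the run):
1. the blank lies in the pocket against the stop block (x of blank in the frame of seat between -0.004 and 0.004 m and z of blank in the frame of seat between -0.004 and 0.0035 m and linear speed of blank below 0.03 m/s), for 0.3 s.
2. the keeper arm lies across the gutter behind the blank (value of joint keeper above 1.45 rad), for 0.2 s.
At the end, for the whole second after the job is handed in: The blank rests in the pocket, its centre within 4 mm of the seat along the gutter, 6 mm across it and about 3.5 mm in height, and the keeper is swung to more than 1.45 rad (end stop 1.57); both at rest (all of step 1 and y of blank in the frame of seat between -0.006 and 0.006 m and value of joint keeper above 1.45 rad and velocity of joint keeper below 0.05 rad/s); the robot touches nothing.
It fails at once if the blank is lifted off the gutter's floor or out of the gutter (more than about 15 mm clear of where rolling brings it, or 12 mm off the centre line) ((x of blank in the frame of gutter below -0.05 m and z of blank in the frame of gutter above 0.061 m) or (x of blank in the frame of gutter below 0.01 m and z of blank in the frame of gutter above 0.072 m) or z of blank in the frame of gutter above 0.083 m or y of blank in the frame of gutter above 0.012 m or y of blank in the frame of gutter below -0.012 m).
It fails at once if the blank is taken between the fingers (distance between the grasp point and blank below 0.02 m).
It fails at once if the blank is flicked or thrown (faster than 0.6 m/s) (linear speed of blank above 0.6 m/s).
It fails at once if a bystander is moved by more than 15 mm (distance of any of spare_blank, sanding_block, plane, glue_jar, awl, mallet from where it was at the start of the episode above 0.015 m).
It also fails if it takes over 53 s, if anything falls off the work surface, if the arm or the gripper's body presses on something with over 40 N, if the wrist force passes 120 N, or if a joint passes its speed limit or range.

## Working session

There is one attempt and no reset: what is moved stays moved. The work goes in short steps, Python scripts to look and compute and a shell command to move; the robot and the scene stay as the last step left them, time stands still between calls to the robot, and variables do not carry over. Pictures are saved under pics/ and viewed, and the job is handed in when it is done.

```bash
mkdir -p pics; cat > h.py <<'E'
from plant import bot
import numpy as np, cv2
def shot(cam,name):
    d=bot.get_image(cam); cv2.imwrite('pics/'+name+'.png',cv2.cvtColor(d['frame'],cv2.COLOR_RGB2BGR)); return d
def w(d,r,c,z=None,h=None):
    K=d['K'];R=np.array(d['rotation']);p=np.array(d['position'])
    v=np.array([(c-K[0][2])/K[0][0],-(r-K[1][2])/K[1][1],-1.0]); v=R@v
    if h is not None: s=(h-p[2])/v[2]
    else: s=d['z_map'][int(round(r)),int(round(c))] if z is None else z
    return p+s*v
E
python3 - <<'E'
from h import *
s=bot.state(); print(s['eef_pos'],s['tool_rot'],s['time'])
for cam in ['top','scene']:
    d=shot(cam,cam+'0'); print(cam,np.round(d['position'],3),np.round(d['K'],1).tolist(),np.round(d['rotation'],3).tolist())
    for t in ['gutter','ridge','seat','blank','keeper_pivot','keeper_peg','keeper']:
        for q in bot.pinpoint(cam,t)[:3] if t!='keeper' else []:
            r,c=q['location']; print(t,q, np.round(w(d,r,c),3))
        if t in('blank','keeper','gutter'): print(bot.look_for(cam,t)[:3])
E
```

```text
[ 0.26247089 -0.56667495  0.22183452] [ 9.76561344e-01  2.15237864e-01 -2.34098637e-04 -7.40363690e-04] 0.0
top [ 0.48  -0.063  1.721] [[417.4, 0.0, 259.0], [0.0, 417.4, 191.4], [0.0, 0.0, 1.0]] [-0.029, 0.016, 0.711, -0.703]Traceback (most recent call last):
  File "<stdin>", line 7, in <module>
  File "h.py", line 7, in w
    v=np.array([(c-K[0][2])/K[0][0],-(r-K[1][2])/K[1][1],-1.0]); v=R@v
                                                                   ~^~
ValueError: matmul: Input operand 1 has a mismatch in its core dimension 0, with gufunc signature (n?,k),(k,m?)->(n?,m?) (size 3 is different from 4)
```

Rotation is a quaternion.

```bash
sed -i "s/R=np.array(d\['rotation'\])/R=Rot.from_quat(d['rotation']).as_matrix()/; 2a from scipy.spatial.transform import Rotation as Rot" h.py
python3 - <<'E'
from h import *
H={'gutter':0,'ridge':.041,'seat':.062,'blank':.046,'keeper_pivot':.055,'keeper_peg':.088}
for cam in ['top','scene']:
    d=shot(cam,cam+'0'); print(cam,np.round(d['position'],3),np.round(d['K'],1).tolist())
    for t in H:
        for q in bot.pinpoint(cam,t)[:3]:
            r,c=q['location']; print(t,np.round([r,c,q['confidence']],2), np.round(w(d,r,c),3),np.round(w(d,r,c,h=H[t]),4))
    for t in ('blank','keeper','gutter'): print(t,bot.look_for(cam,t)[:3])
E
```

```text
top [ 0.48  -0.063  1.721] [[417.4, 0.0, 259.0], [0.0, 417.4, 191.4], [0.0, 0.0, 1.0]]
gutter [212.7  245.5    0.67] [0.501 0.023 0.026] [0.5014 0.0245 0.    ]
ridge [217.   229.9    0.87] [0.484 0.085 0.04 ] [0.4844 0.0854 0.041 ]
ridge [197.   306.5    0.34] [ 0.561 -0.224  0.035] [ 0.5611 -0.2236  0.041 ]
ridge [217.   198.8    0.28] [0.486 0.207 0.064] [0.4858 0.2108 0.041 ]
blank [257.4  277.3    0.77] [ 0.322 -0.103  0.047] [ 0.3218 -0.1028  0.046 ]
blank [207.5  260.3    0.69] [ 0.52  -0.038  0.074] [ 0.521  -0.0374  0.046 ]
keeper_pivot [203.1  228.5    0.72] [0.539 0.088 0.067] [0.5398 0.0894 0.055 ]
keeper_pivot [198.2  306.2    0.66] [ 0.557 -0.223  0.032] [ 0.5557 -0.221   0.055 ]
keeper_peg [197.9  247.     0.43] [ 0.563  0.018 -0.005] [0.5582 0.0136 0.088 ]
blank [{'extent': [253.2, 158.2, 265.4, 181.2], 'confidence': 0.75}, {'extent': [254.1, 201.1, 270.9, 219.5], 'confidence': 0.69}, {'extent': [264.9, 245.5, 291.6, 260.0], 'confidence': 0.58}]
keeper [{'extent': [227.4, 196.8, 244.7, 204.8], 'confidence': 0.51}]
gutter [{'extent': [206.4, 195.3, 282.3, 236.3], 'confi
[... 461 characters left out ...]
96  0.046 ]
blank [192.9  251.8    0.65] [ 0.495 -0.048  0.059] [ 0.4872 -0.0439  0.046 ]
keeper_pivot [188.   287.9    0.95] [0.547 0.085 0.059] [0.5447 0.0864 0.055 ]
keeper_peg [191.5  278.3    0.42] [0.556 0.034 0.084] [0.5586 0.0321 0.088 ]
blank [{'extent': [244.5, 183.5, 266.8, 205.9], 'confidence': 0.87}, {'extent': [268.4, 216.1, 291.7, 239.5], 'confidence': 0.8}, {'extent': [212.0, 167.0, 231.1, 183.4], 'confidence': 0.74}]
keeper [{'extent': [276.1, 186.4, 289.2, 196.6], 'confidence': 0.59}]
gutter [{'extent': [234.3, 156.8, 302.9, 219.0], 'confidence': 0.91}, {'extent': [150.4, 270.7, 185.9, 285.5], 'confidence': 0.33}, {'extent': [243.5, 186.1, 267.5, 206.2], 'confidence': 0.3}]
```

View pics/top0.png

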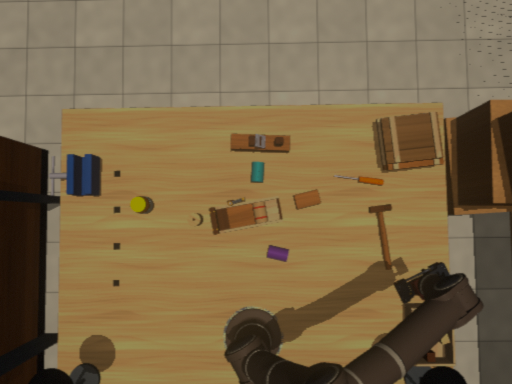

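View pics/scene0.png

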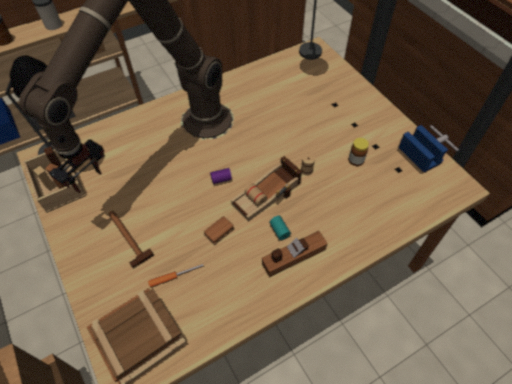

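```bash
python3 - <<'E'
from h import *
d=shot('top','t1'); f=d['frame'][185:245,190:300]; a=cv2.resize(f[:,:,::-1],None,fx=7,fy=7,interpolation=cv2.INTER_CUBIC)
cv2.imwrite('pics/t1c.png',a)
d2=shot('scene','s1'); f=d2['frame'][145:230,220:320]; cv2.imwrite('pics/s1c.png',cv2.resize(f[:,:,::-1],None,fx=7,fy=7,interpolation=cv2.INTER_CUBIC))
# stop block top points
for n,dd,(r0,r1,c0,c1) in (('top',d,(185,245,190,300)),('scene',d2,(145,230,220,320))):
    P=np.array([w(dd,r,c) for r in range(r0,r1) for c in range(c0,c1)])
    np.save(n+'.npy',P)
    m=(P[:,2]>.08)&(P[:,2]<.092)&(P[:,1]>.09)&(P[:,1]<.19); print(n,m.sum(),np.round(P[m],3).tolist()[:60])
    m=(P[:,2]>.012)&(P[:,1]<.17)&(P[:,1]>-.15)&(abs(P[:,0]-.5)<.1)
    print(cv2.minAreaRect(P[m][:,:2].astype(np.float32)))
E
```

```text
top 133 [[0.524, 0.152, 0.085], [0.524, 0.148, 0.085], [0.52, 0.167, 0.09], [0.52, 0.16, 0.085], [0.52, 0.155, 0.086], [0.52, 0.152, 0.082], [0.52, 0.148, 0.083], [0.517, 0.164, 0.082], [0.516, 0.16, 0.083], [0.516, 0.155, 0.087], [0.516, 0.148, 0.08], [0.513, 0.164, 0.083], [0.512, 0.159, 0.087], [0.512, 0.155, 0.086], [0.513, 0.152, 0.081], [0.512, 0.147, 0.089], [0.509, 0.163, 0.085], [0.509, 0.159, 0.09], [0.509, 0.155, 0.086], [0.509, 0.152, 0.084], [0.508, 0.148, 0.085], [0.508, 0.144, 0.084], [0.505, 0.163, 0.086], [0.505, 0.16, 0.081], [0.505, 0.156, 0.084], [0.505, 0.151, 0.087], [0.505, 0.148, 0.081], [0.505, 0.144, 0.084], [0.501, 0.163, 0.088], [0.501, 0.16, 0.085], [0.501, 0.156, 0.08], [0.501, 0.148, 0.082], [0.501, 0.144, 0.082], [0.497, 0.163, 0.09], [0.497, 0.16, 0.08], [0.497, 0.155, 0.086], [0.497, 0.151, 0.091], [0.497, 0.147, 0.088], [0.497, 0.144, 0.085], [0.493, 0.16, 0.083], [0.493, 0.156, 0.085], [0.493, 0.151, 0.087], [0.493, 0.148, 0.085], [0.489, 0.16, 0.08], [0.489, 0.156, 0.084], [0.489, 0.152, 0.083], [0.489, 0.148, 0.087], [0.489, 0.143, 0.09], [0.485,
[... 1159 characters left out ...]
.454, 0.148, 0.087], [0.456, 0.152, 0.087], [0.456, 0.157, 0.084], [0.447, 0.133, 0.083], [0.449, 0.137, 0.082], [0.451, 0.141, 0.083], [0.454, 0.148, 0.081], [0.46, 0.149, 0.086], [0.462, 0.152, 0.087], [0.462, 0.158, 0.083], [0.453, 0.134, 0.083], [0.455, 0.138, 0.082], [0.456, 0.142, 0.081], [0.459, 0.145, 0.082], [0.461, 0.149, 0.082], [0.464, 0.151, 0.083], [0.468, 0.153, 0.086], [0.472, 0.155, 0.089], [0.459, 0.136, 0.082], [0.462, 0.138, 0.083], [0.466, 0.14, 0.086], [0.467, 0.145, 0.084], [0.467, 0.149, 0.082], [0.471, 0.152, 0.084], [0.476, 0.158, 0.085], [0.465, 0.136, 0.081]]
((0.5015050768852234, 0.021653011441230774), (0.12840627133846283, 0.2815907299518585), 9.493767738342285)
```

View pics/t1c.png

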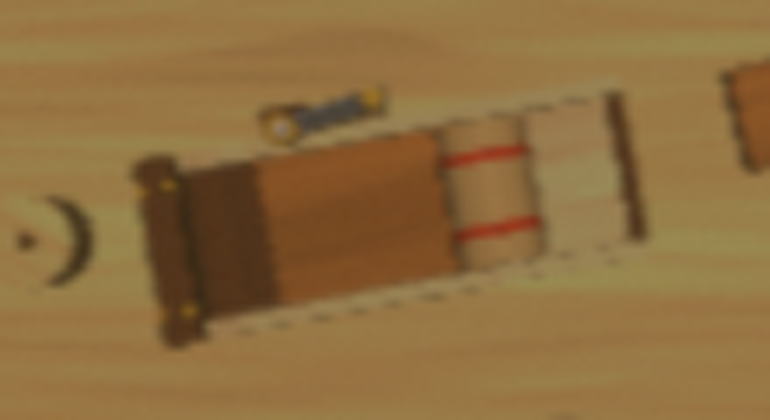

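View pics/s1c.png

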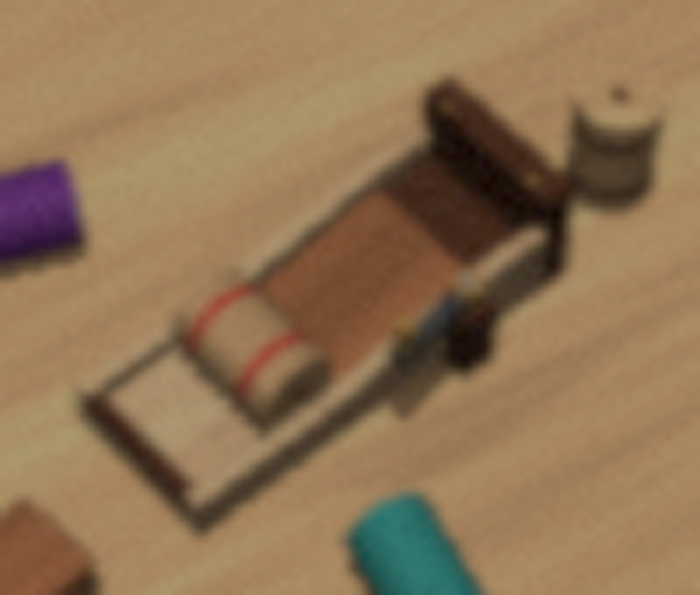

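```bash
cat > m1.py <<'E'
from h import *
d=bot.get_image('top')
def g(u,v,h): 
    return w(d,185+(v+.5)/7-.5,190+(u+.5)/7-.5,h=h)
# (gutter x,y) , px
pts=[((-140,-53),(619,92),.028),((-140,53),(648,240),.028),((75,-43),(262,162),.041),((75,43),(281,303),.041),((140,-53),(134,165),.086),((140,53),(170,347),.086),((118,-53),(178,156),.086),((118,53),(208,340),.086)]
A=np.array([p[0] for p in pts])/1e3; B=np.array([g(*p[1],p[2])[:2] for p in pts])
a=A-A.mean(0); b=B-B.mean(0)
th=np.arctan2((a[:,0]*b[:,1]-a[:,1]*b[:,0]).sum(),(a*b).sum()); R=np.array([[np.cos(th),-np.sin(th)],[np.sin(th),np.cos(th)]])
t=B.mean(0)-R@A.mean(0); print(np.degrees(th),t); print(np.round((B-t)@R*1e3,1))
for n,u,v,h in (('pegtop',374,97,.088),('pivot',280,125,.07),('blankR',543,195,.046),('blankL',448,195,.046)): print(n,np.round((g(u,v,h)[:2]-t)@R*1e3,1))
for n in('top','scene'):
    P=np.load(n+'.npy'); q=(P[:,:2]-t)@R
    m=(abs(q[:,1])<.03)&(q[:,0]>-.125)&(q[:,0]<.15)
    for x in np.arange(-.125,.15,.01):
        k=m&(abs(q[:,0]-x)<.005); print(n,round(x*1e3),k.sum(),np.round(np.median(P[k,2])*1e3,1) if k.any() else '')
    m=(P[:,2]>.078)&(P[:,2]<.095)&(q[:,0]>.1)&(q[:,0]<.16); print(q[m].mean(0)*1e3, q[m].min(0)*1e3,q[m].max(0)*1e3)
E
python3 m1.py
```

```text
99.9785342244089 [0.49357536 0.01758874]
[[-136.7  -43.7]
 [-137.1   43.5]
 [  73.1  -41.5]
 [  76.9   40. ]
 [ 140.   -51.3]
 [ 138.2   52.3]
 [ 114.8  -51.7]
 [ 116.6   52.4]]
pegtop [  0.7 -63.8]
pivot [ 56.7 -59.1]
blankR [-82.3   7. ]
blankL [-28.8  -3. ]
top -125 18 22.0
top -115 36 18.5
top -105 36 19.4
top -95 37 20.1
top -85 35 18.3
top -75 66 63.4
top -65 38 69.1
top -55 39 72.2
top -45 37 70.4
top -35 38 65.0
top -25 33 29.8
top -15 36 24.9
top -5 38 27.1
top 5 37 26.3
top 15 36 27.6
top 25 38 31.4
top 35 35 32.6
top 45 37 34.1
top 55 37 35.3
top 65 37 36.3
top 75 37 38.7
top 85 36 33.8
top 95 37 34.8
top 105 39 36.3
top 115 35 35.7
top 125 62 80.7
top 135 39 84.9
top 145 13 84.4
[132.29229562  -0.8058037 ] [121.10502623 -53.3990679 ] [143.54211956  51.89961886]
scene -125 16 20.4
scene -115 32 18.9
scene -105 34 18.2
scene -95 34 20.5
scene -85 31 19.7
scene -75 86 46.8
scene -65 52 64.1
scene -55 33 71.0
scene -45 28 71.1
scene -35 19 65.6
scene -25 1 55.7
scene -15 14 26.3
scene -5 33 25.5
scene 5 33 27.8
scene 15 35 28.3
scene 25 33 30.5
scene 35 30 33.3
scene 45 30 32.8
scene 55 35 36.0
scene 65 33 39.2
scene 75 25 38.4
scene 85 23 35.5
scene 95 32 35.0
scene 105 32 35.0
scene 115 41 37.2
scene 125 96 65.4
scene 135 32 84.7
scene 145 6 83.3
[130.58073501  -3.90190046] [117.54487028 -55.32531919] [143.61384149  52.95839826]
```

```bash
python3 -m crank '[[0,0,1,0.28,0.54,0,0.45],[0,0,1,0.28,0.54,0,0.45],[0,0,1,0.28,0.54,0,0.45],[0,0,1,0.28,0.54,0,0.45],[0,0,1,0.28,0.54,0,0.45],[0,0,1,0.28,0.54,0,0.45],[0,0,1,0.28,0.54,0,0.45],[0,0,1,0.28,0.54,0,0.45]]'
```

```text
time: 2.25
eef_pos: [0.3981, -0.3058, 0.2228]
tool_rot: [0.843, 0.539, 0.0, 0.0]
ft_force: [0.5, -0.6, 0.2]
opening: 0.0393
```

```bash
python3 -m crank '[[0,0,1,0.27,0.53,0,0.45],[0,0,1,0.27,0.53,0,0.45],[0,0,1,0.27,0.53,0,0.45],[0,0,1,0.27,0.53,0,0.45],[0,0,1,0.27,0.53,0,0.45],[0,0,1,0.27,0.53,0,0.45],[0,0,1,0.27,0.53,0,0.45],[0,0,0,0,0,0,0.45]]'
cat > wr.py <<'E'
from h import *
import sys
d=shot('wrist',sys.argv[1]); print(d['position'],d['rotation'],d['K'])
s=bot.state(); print(s['eef_pos'],s['tool_rot'])
E
python3 wr.py w1
```

```text
time: 3.25
eef_pos: [0.5114, -0.0812, 0.2228]
tool_rot: [0.641, 0.768, 0.001, -0.0]
ft_force: [0.0, -1.3, 0.2]
opening: 0.0396
[ 0.49919308 -0.01286055  0.38426529] [-0.12848083 -0.01240982  0.08873208  0.98765646] [[297.31863964   0.         254.52373194]
 [  0.         297.31863964 196.15326012]
 [  0.           0.           1.        ]]
[ 0.51066874 -0.08330798  0.22258369] [ 6.42158990e-01  7.66571460e-01  1.02197819e-04 -1.31696739e-04]
```

View pics/w1.png

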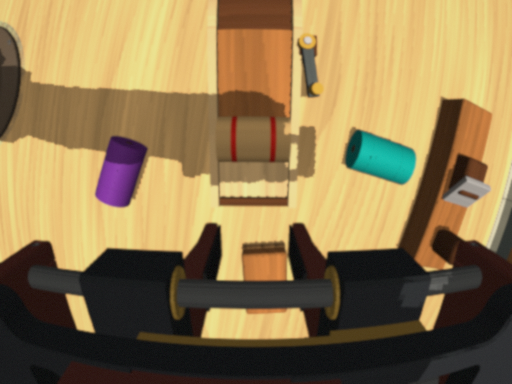

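```bash
cat >> h.py <<'E'
def wf(d,c,r,h):
    K=d['K'];R=Rot.from_quat(d['rotation']).as_matrix();p=np.array(d['position'])
    a=np.array([c-K[0][2],r-K[1][2]]); rr=np.hypot(*a); t=rr/K[0][0]
    v=R@np.array([a[0]/rr*np.sin(t),-a[1]/rr*np.sin(t),-np.cos(t)]); s=(h-p[2])/v[2]; return p+s*v
th=np.radians(99.98);G=np.array([[np.cos(th),-np.sin(th)],[np.sin(th),np.cos(th)]]);T=np.array([.4936,.0176])
def tog(p): return np.round((np.asarray(p)[:2]-T)@G*1e3,1)
E
python3 - <<'E'
from h import *
d=bot.get_image('wrist')
f=d['frame'][0:215,190:350]; cv2.imwrite('pics/w1c.png',cv2.resize(f[:,:,::-1],None,fx=3.7,fy=2.7*1.37*.75))
for n,c,r,h in (('lipL',219,203,.028),('lipR',288,203,.028),('ridgeL',218,28,.041),('ridgeR',292,28,.041),('bandback',253,162,.046),('bandfront',253,118,.046),('pegtop',317,87,.088),('pivot',308,40,.07)):
    print(n,tog(wf(d,c,r,h)))
print(tog(bot.state()['eef_pos']))
E
```

```text
lipL [-136.3   44.5]
lipR [-136.2  -41.9]
ridgeL [76.5 42.4]
ridgeR [ 76.7 -42.9]
bandback [-82.1   1.8]
bandfront [-31.7   1.9]
pegtop [  0.8 -61.8]
pivot [ 54.5 -56.2]
[-103.7    1.3]
```

View pics/w1c.png

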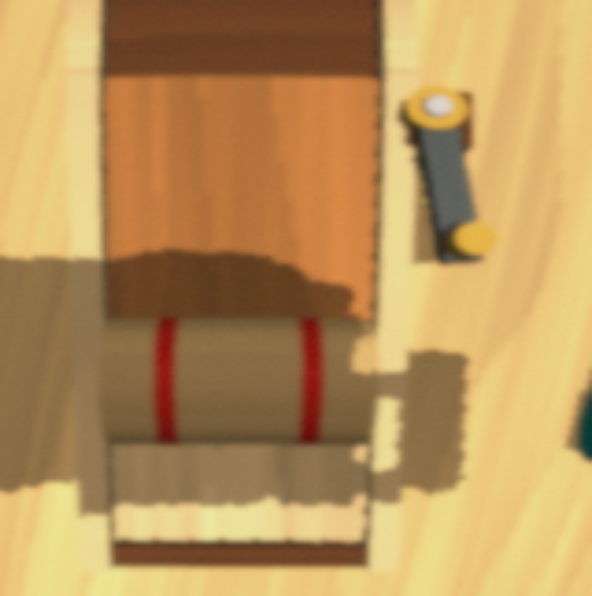

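```bash
python3 -m crank '[[0,0,0,0,0,-1,0.45],[0,0,0,0,0,-1,0.45],[0,0,0,0,0,-0.8,0.45],[0,0,0,0,0,-0.28,0.45],[0,0,0,0,0,0,0.45]]'
python3 wr.py w2; python3 -c "
from h import *
print(tog(bot.state()['eef_pos']))"
```

```text
time: 3.98
eef_pos: [0.5102, -0.0857, 0.0377]
tool_rot: [0.644, 0.765, -0.0, -0.0]
ft_force: [0.1, 0.5, 0.8]
opening: 0.0396
[ 0.49889813 -0.01707067  0.19916829] [-0.12912189 -0.01082984  0.08463858  0.98795069] [[297.31863964   0.         254.52373194]
 [  0.         297.31863964 196.15326012]
 [  0.           0.           1.        ]]
[ 0.51112172 -0.08566642  0.03884976] [6.43930411e-01 7.65083914e-01 1.69749388e-04 4.49961284e-04]
[-104.7    0.6]
```

View pics/w2.png

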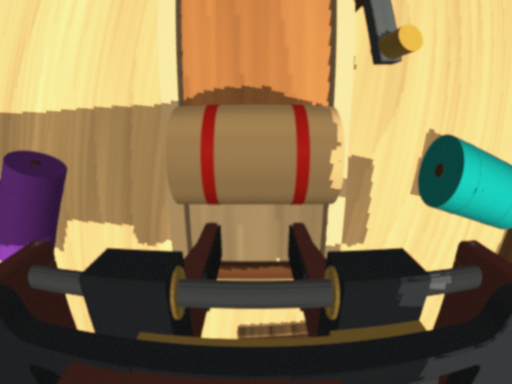

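```bash
python3 -m crank '[[0,0,0,-0.02,0.12,0,0.45],[0,0,0,-0.02,0.12,0,0.45],[0,0,0,-0.02,0.12,0,0.45],[0,0,0,-0.025,0.14,0.01,0.45],[0,0,0,-0.025,0.14,0.025,0.45],[0,0,0,-0.025,0.14,0.025,0.45],[0,0,0,-0.025,0.14,0.025,0.45],[0,0,0,-0.025,0.14,0.025,0.45]]'
python3 wr.py w3; python3 -c "
from h import *
print(tog(bot.state()['eef_pos']))"
```

```text
time: 5.03
eef_pos: [0.4992, -0.0211, 0.0445]
tool_rot: [0.644, 0.765, -0.0, -0.0]
ft_force: [0.8, -1.7, 0.5]
opening: 0.0394
[0.4877623  0.04751198 0.20597458] [-0.12916701 -0.01149796  0.08491062  0.9879139 ] [[297.31863964   0.         254.52373194]
 [  0.         297.31863964 196.15326012]
 [  0.           0.           1.        ]]
[ 0.49917399 -0.01973594  0.0447405 ] [ 6.43262422e-01  7.65645663e-01  3.68332360e-04 -2.00089286e-04]
[-37.7   1. ]
```

View pics/w3.png

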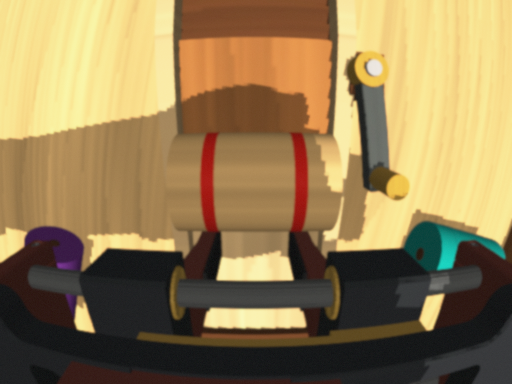

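```bash
python3 -m crank '[[0,0,0,-0.025,0.14,0.025,0.45],[0,0,0,-0.025,0.14,0.025,0.45],[0,0,0,-0.025,0.14,0.025,0.45],[0,0,0,-0.025,0.14,0.025,0.45],[0,0,0,-0.025,0.14,0.025,0.45],[0,0,0,-0.025,0.14,0.025,0.45],[0,0,0,-0.025,0.14,0.025,0.45]]'
python3 wr.py w4; python3 -c "
from h import *
print(tog(bot.state()['eef_pos']))"
```

```text
time: 5.95
eef_pos: [0.4888, 0.0376, 0.055]
tool_rot: [0.644, 0.765, -0.0, 0.0]
ft_force: [0.3, -1.1, 0.7]
opening: 0.0395
[0.47725439 0.10630975 0.21647704] [-0.12916682 -0.0115031   0.08490425  0.98791441] [[297.31863964   0.         254.52373194]
 [  0.         297.31863964 196.15326012]
 [  0.           0.           1.        ]]
[0.4886427  0.03906142 0.05524519] [ 6.43268221e-01  7.65640773e-01  4.04348894e-04 -1.98377063e-04]
[22.   1.2]
```

View pics/w4.png

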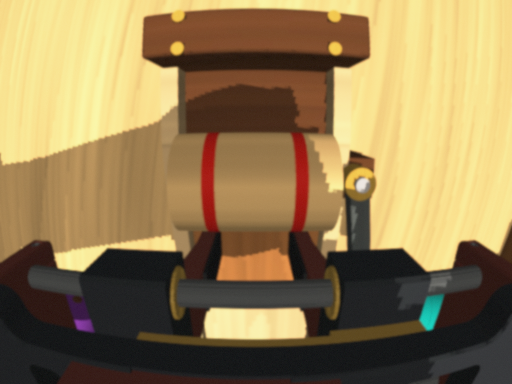

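```bash
python3 -m crank '[[0,0,0,-0.018,0.1,0.018,0.45],[0,0,0,-0.018,0.1,0.018,0.45],[0,0,0,-0.012,0.07,0.012,0.45],[0,0,0,-0.012,0.07,0,0.45],[0,0,0,-0.012,0.07,0,0.45],[0,0,0,-0.012,0.07,0,0.45],[0,0,0,0,0,0,0.45]]'
python3 wr.py w5; python3 -c "
from h import *
print(tog(bot.state()['eef_pos']))"
```

```text
time: 6.88
eef_pos: [0.4838, 0.0664, 0.0578]
tool_rot: [0.643, 0.765, 0.0, -0.0]
ft_force: [0.1, 0.6, -0.1]
opening: 0.0392
[0.47219736 0.1349779  0.21923901] [-0.12905868 -0.01152198  0.08522982  0.98790029] [[297.31863964   0.         254.52373194]
 [  0.         297.31863964 196.15326012]
 [  0.           0.           1.        ]]
[0.48379625 0.06608427 0.0578081 ] [ 6.43590239e-01  7.65370240e-01  7.17015492e-06 -2.68816685e-05]
[49.4  1.3]
```

View pics/w5.png

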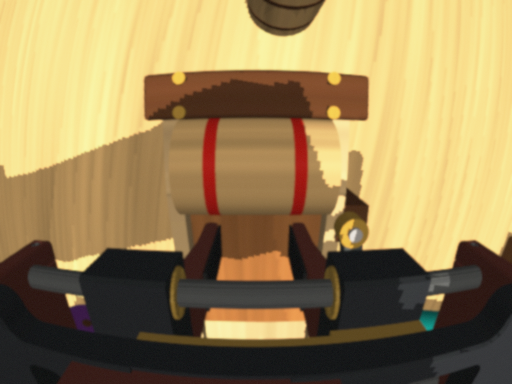

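```bash
python3 -m crank '[[0,0,0,0.03,-0.17,0,0.45],[0,0,0,0.03,-0.17,0,0.45],[0,0,0,0,0,0.7,0.45],[0,0,0,0,0,0.8,0.3],[0,0,0,0.4,-0.06,0,0],[0,0,0,0.6,-0.08,0,0],[0,0,0,0.66,-0.1,0,0],[0,0,0,0,0,0,0]]'
python3 wr.py w6; python3 - <<'E'
from h import *
s=bot.state();print(tog(s['eef_pos']),s['opening'],s['time'])
d=bot.get_image('top'); f=d['frame'][185:245,190:300]; cv2.imwrite('pics/t6c.png',cv2.resize(f[:,:,::-1],None,fx=7,fy=7,interpolation=cv2.INTER_CUBIC))
E
```

```text
time: 7.92
eef_pos: [0.5891, 0.0291, 0.1473]
tool_rot: [0.645, 0.764, 0.0, 0.0]
ft_force: [-0.3, 0.2, 1.0]
opening: 0.0004
[0.57765159 0.09778298 0.30869237] [-0.12910774 -0.01155525  0.08343646  0.98804657] [[297.31863964   0.         254.52373194]
 [  0.         297.31863964 196.15326012]
 [  0.           0.           1.        ]]
[0.58729557 0.02986293 0.14710923] [ 6.44471693e-01  7.64627976e-01 -2.48061877e-04 -4.84208288e-04]
[ -4.2 -94.4] 0.000584905987923445 7.975
```

View pics/w6.png

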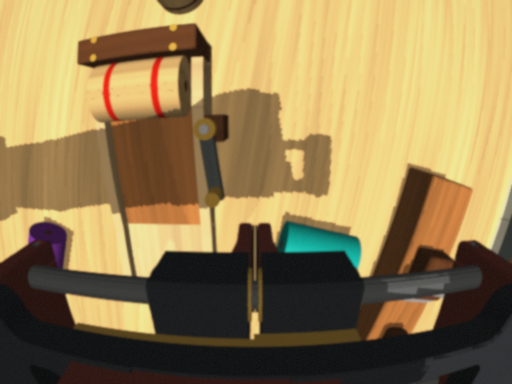

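View pics/t6c.png

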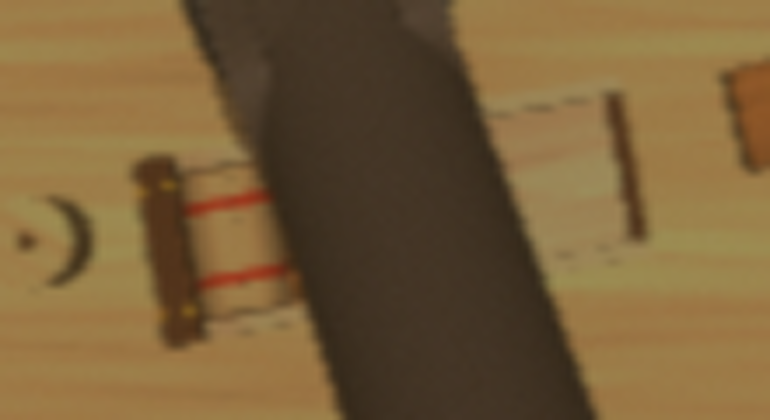

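```bash
python3 - <<'E'
from h import *
d=bot.get_image('wrist')
for n,c,r,h in (('pegtop',212,199,.088),('pivot',204,128,.07),('blank axis end',186,84,.062),('blankbackmid',146,119,.062)): print(n,tog(wf(d,c,r,h)))
for q in bot.pinpoint('wrist','keeper_peg')+bot.pinpoint('wrist','keeper_pivot'): print(q,tog(wf(d,q['location'][1],q['location'][0],.088)))
E
```

```text
pegtop [  5.2 -61.2]
pivot [ 59.4 -53.7]
blank axis end [ 97.  -37.6]
blankbackmid [69.3 -1.3]
{'location': [202.7, 216.5], 'confidence': 0.62} [  2.2 -64.6]
```

```bash
python3 -m crank '[[0,0,0,0.02,0,-0.7,0],[0,0,0,0,0,-0.52,0],[0,0,0,0,0,0,0]]'
python3 - <<'E'
from h import *
from scipy.optimize import brentq
s=bot.state(); e=np.array(s['eef_pos']); print(tog(e),e[2],s['joint_positions'])
C=np.array([57,-56.])
def off(th):
    t=np.array([np.sin(th),np.cos(th)])
    f=lambda k: np.hypot(*np.maximum(abs(k*t)-[10,13.5],0))-6
    return brentq(f,5,40)*t
prev=e[:2]
for th_ in np.linspace(-.13,1.57,14):
    p=C+55*np.array([-np.cos(th_),np.sin(th_)]); q=p-off(th_); wd=T+G@(q/1e3)
    print(round(th_,2),np.round(p),np.round(q,1),np.round((wd-prev)/.06,3)); prev=wd
E
```

```text
time: 8.55
eef_pos: [0.586, 0.0309, 0.0729]
tool_rot: [0.644, 0.765, -0.002, -0.002]
ft_force: [-0.3, 0.1, 0.9]
opening: -0.0
[ -2.9 -93.3] 0.07294597787556396 [ 0.19719634  0.56007188 -0.45144204  1.805914    0.3126647   0.85114731
 -0.23088831]
-0.13 [  2. -63.] [  5.  -82.6] [-0.199  0.099]
0.0 [  2. -56.] [  2.  -75.5] [-0.109 -0.07 ]
0.13 [  2. -49.] [ -0.1 -68.3] [-0.112 -0.055]
0.26 [  4. -42.] [ -1.4 -61.2] [-0.112 -0.041]
0.39 [  6. -35.] [ -1.9 -54.4] [-0.11  -0.028]
0.52 [  9. -28.] [ -1.8 -47.9] [-0.108 -0.018]
0.65 [ 13. -23.] [ -0.5 -40.6] [-0.123  0.001]
0.79 [ 18. -17.] [  2.5 -32.7] [-0.138  0.027]
0.92 [ 24. -12.] [  7.5 -24.7] [-0.147  0.059]
1.05 [29. -8.] [ 13.5 -17.6] [-0.133  0.078]
1.18 [36. -5.] [ 19.9 -11.8] [-0.114  0.089]
1.31 [43. -3.] [26.7 -7.2] [-0.096  0.098]
1.44 [50. -1.] [33.8 -3.6] [-0.079  0.105]
1.57 [57. -1.] [41. -1.] [-0.063  0.11 ]
```

```bash
python3 -m crank '[[0,0,0,-0.1,0.05,0,0],[0,0,0,-0.1,0.05,0,0],[0,0,0,-0.11,-0.07,0,0],[0,0,0,-0.11,-0.055,0,0],[0,0,0,-0.11,-0.04,0,0],[0,0,0,-0.11,-0.03,0,0],[0,0,0,-0.11,-0.02,0,0]]'
python3 wr.py w7; python3 -c "
from h import *
print(tog(bot.state()['eef_pos']))"
```

```text
time: 9.43
eef_pos: [0.5429, 0.0241, 0.0746]
tool_rot: [0.644, 0.765, 0.0, 0.0]
ft_force: [0.3, -0.3, -1.1]
opening: 0.0002
[0.53135767 0.09271697 0.23607605] [-0.12910903 -0.01157469  0.08480025  0.98793006] [[297.31863964   0.         254.52373194]
 [  0.         297.31863964 196.15326012]
 [  0.           0.           1.        ]]
[0.54196397 0.02389028 0.07451692] [ 6.43781832e-01  7.65208974e-01 -3.53467816e-04 -2.33313071e-04]
[ -2.2 -48.7]
```

View pics/w7.png

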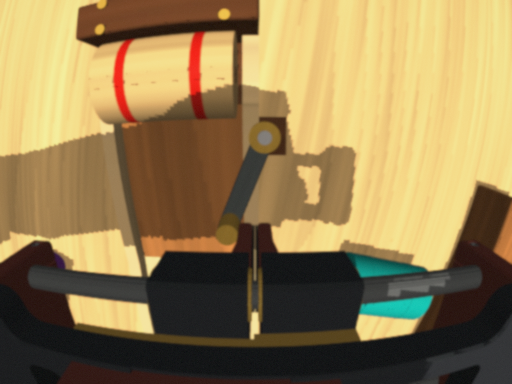

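```bash
python3 -m crank '[[0,0,0,-0.12,0,0,0],[0,0,0,-0.14,0.03,0,0],[0,0,0,-0.15,0.06,0,0],[0,0,0,-0.13,0.08,0,0]]'
python3 wr.py w8; python3 -c "
from h import *
print(tog(bot.state()['eef_pos']))"
```

```text
time: 9.98
eef_pos: [0.5101, 0.0345, 0.0746]
tool_rot: [0.644, 0.765, -0.0, -0.0]
ft_force: [0.3, -0.3, -0.4]
opening: 0.0009
[0.49860276 0.10320169 0.23602615] [-0.12930998 -0.01136698  0.08489428  0.98789811] [[297.31863964   0.         254.52373194]
 [  0.         297.31863964 196.15326012]
 [  0.           0.           1.        ]]
[0.50904643 0.03529016 0.07457641] [ 6.43365916e-01  7.65558611e-01 -4.16134837e-04 -3.72712335e-04]
[ 14.7 -18.3]
```

View pics/w8.png

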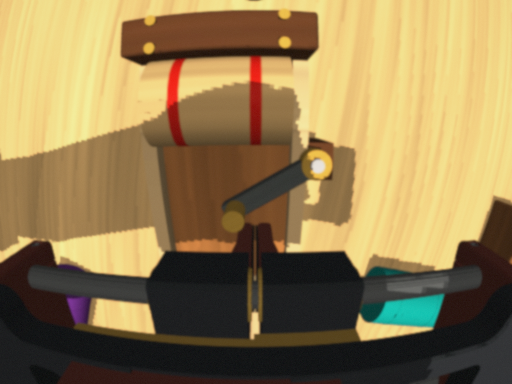

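```bash
python3 -m crank '[[0,0,0,-0.12,0.08,0,0],[0,0,0,-0.1,0.1,0,0],[0,0,0,-0.08,0.1,0,0],[0,0,0,-0.06,0.11,0,0],[0,0,0,0,0,0,0]]'
python3 wr.py w9; python3 -c "
from h import *
print(tog(bot.state()['eef_pos']))"
```

```text
time: 10.65
eef_pos: [0.4891, 0.0579, 0.0746]
tool_rot: [0.644, 0.765, -0.0, 0.0]
ft_force: [0.0, -0.1, -0.2]
opening: 0.0006
[0.47759967 0.12660556 0.23604592] [-0.12939953 -0.01155187  0.08507401  0.98786878] [[297.31863964   0.         254.52373194]
 [  0.         297.31863964 196.15326012]
 [  0.           0.           1.        ]]
[0.48913619 0.05787213 0.07462413] [ 6.43656605e-01  7.65314418e-01 -1.26805085e-04  2.82460158e-05]
[40.4 -2.6]
```

View pics/w9.png

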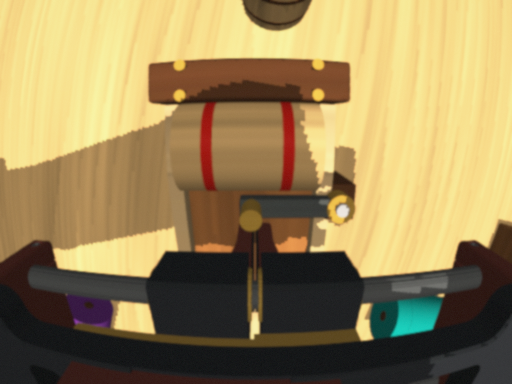

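```bash
python3 -m crank '[[0,0,0,-0.006,0.035,0,0],[0,0,0,-0.006,0.035,0,0],[0,0,0,0,0,0,0]]'; python3 -m crank '[[0,0,0,-0.006,0.035,0,0],[0,0,0,0,0,0,0]]'
```

```text
time: 11.08
eef_pos: [0.4889, 0.0584, 0.0746]
tool_rot: [0.645, 0.764, -0.002, 0.001]
ft_force: [3.3, -11.5, 2.2]
opening: 0.0007
time: 11.32
eef_pos: [0.4888, 0.0588, 0.0746]
tool_rot: [0.645, 0.764, -0.002, 0.002]
ft_force: [3.4, -16.2, 2.1]
opening: 0.0003
```

Firm against the end stop. I'll back off downhill, lift and check.

```bash
python3 -m crank '[[0,0,0,0.02,-0.12,0,0],[0,0,0,0.05,-0.3,0,0],[0,0,0,0.05,-0.3,0,0],[0,0,0,0,0,0.8,0],[0,0,0,0.1,-0.6,0.8,0],[0,0,0,0.1,-0.6,0.5,0],[0,0,0,0,0,0,0]]'
python3 wr.py w10; python3 - <<'E'
from h import *
d2=shot('scene','s10'); f=d2['frame'][145:230,220:320]; cv2.imwrite('pics/s10c.png',cv2.resize(f[:,:,::-1],None,fx=7,fy=7,interpolation=cv2.INTER_CUBIC))
print(bot.state()['ft_force'])
E
```

```text
time: 12.2
eef_pos: [0.5089, -0.0535, 0.2027]
tool_rot: [0.645, 0.764, 0.001, 0.002]
ft_force: [0.4, 0.4, -0.6]
opening: 0.0004
[0.49704306 0.01534224 0.36404914] [-0.12974542 -0.01329068  0.08245558  0.98802356] [[297.31863964   0.         254.52373194]
 [  0.         297.31863964 196.15326012]
 [  0.           0.           1.        ]]
[ 0.50781892 -0.05157829  0.201236  ] [6.44603200e-01 7.64516812e-01 6.67715391e-04 5.59053110e-04]
[-0.0231585   1.29216487 -0.30364538]
```

View pics/w10.png

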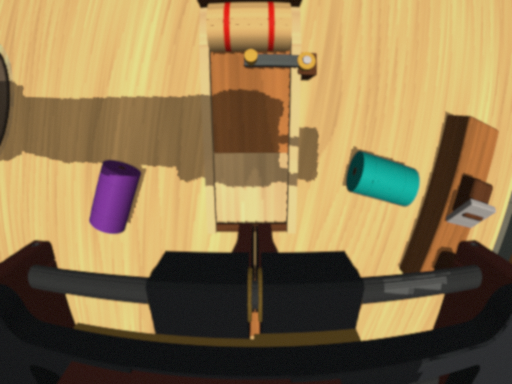

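View pics/s10c.png

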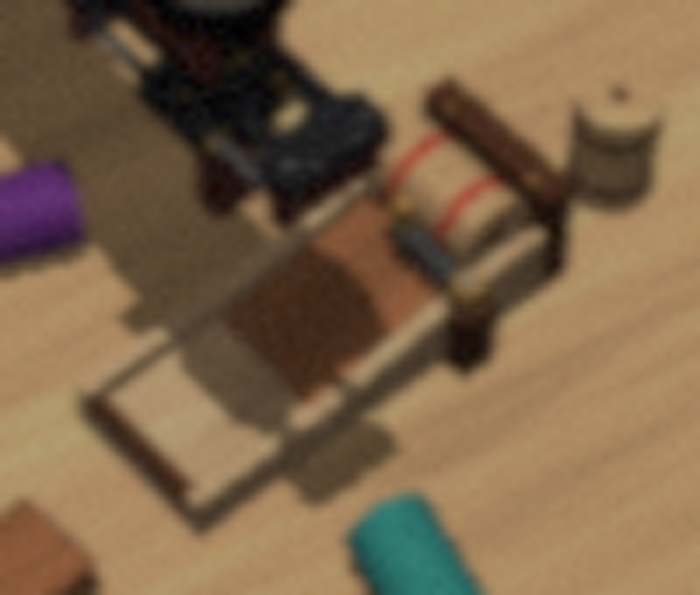

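```bash
python3 - <<'E'
from h import *
d=bot.get_image('wrist')
for n,c,r,h in (('peg',251,55,.088),('pivot',307,61,.07),('armtip',243,60,.067),('armpiv',300,62,.067),('blankback',250,50,.062),('blankL',207,25,.07),('blankR',294,25,.07),('wallL',209,60,.05),('wallR',291,75,.05)): print(n,tog(wf(d,c,r,h)))
print(bot.finish_job())
E
```

```text
peg [60.1  0.7]
pivot [ 59.1 -53.7]
armtip [59.6  8.8]
armpiv [ 58.4 -47.2]
blankback [71.1  2. ]
blankL [97.3 44.2]
blankR [ 96.6 -41.4]
wallL [64.2 44.9]
wallR [ 47.2 -40.3]
the job is handed in; nothing more can be done
None
```

The job is handed in. The blank is in the pocket against the stop block, and the keeper arm lies straight across the gutter behind it.

**What I did:** I rolled the blank up the slope with the fingertips spread, about 2 N on them, until it dropped over the ridge. I then swung the keeper round with the shut fingers against the brass peg until it met its end stop, where the force rose to about 16 N. I backed off and lifted clear. The clock stood at about 12 s of the 53 s allowed.

**Last checks:**
- **Blank:** it lies against the stop block, about 1 mm off the centre line.
- **Keeper:** peg and pivot line up straight across the gutter to about 1 mm, so the arm is at roughly 1.57 rad.
- **Robot:** the gripper is about 20 cm up and clear, with the wrist force back near its zero noise.
- **Bystanders:** nothing seen in the last pictures had moved. The glue jar, awl and mallet were out of view, and I did not measure any of them again.

**Disagreement:** positions along the gutter from my fitted frame differed by 2–5 mm between views. The last wrist view put the pivot at x = 59 mm, where 55 is given. So I judged the seating by contact with the stop block and the arm's position behind the blank, not by absolute coordinates. I did not measure the blank's height in the pocket separately.

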